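Show the way on the route board

TASK

Show a customer the way on the route board: with the fingers pointing down, come straight down to the green start disc and trace the thick blue line with the fingertips round both bends to the red button at its other end, lightly touching the board or at most about 2 cm above it, without lifting off or cutting across. Then gently press the red button fully down, and finish while still holding it down. Leave the stamp, the ink pot and everything else on the desk where they are.

Things in the scene. Friction and masses are not known exactly. Their poses are not given: they have to be found in the camera images.
- board: White route board, 200 (x) x 290 (y) x 12 mm, fixed flat on the desk. Origin: centre of its underside. The 12 mm wide blue line runs, in board x, y (mm), straight from (-65, 110) to a bend (-65, 0), a bend (65, 0) and (65, -110). One end carries the green start disc, the other the red button, either way round. Thin grey lines mean nothing.
- bend_near (a point): The bend of the blue line at board x = -65, y = 0 mm, on the board's top face (12 mm above the desk). It is joined to the line's end at (-65, +110) mm and to the other bend.
- bend_far (a point): The bend of the blue line at board x = +65, y = 0 mm, on the board's top face. It is joined to the line's end at (+65, -110) mm and to the other bend.
- start: Green start disc, 36 mm across, 3 mm thick, fixed on one end of the blue line. Origin: centre of its underside, on the board's top face.
- dest: Destination button's black round housing, 52 mm across, 5 mm high, fixed on the other end of the blue line, with the red cap in it. Origin: centre of its underside, on the board's top face.
- button_top (a point): Centre of the top of the red button cap, 40 mm across; 12.5 mm above the board's top face when up, 7.5 mm when fully down. It moves with the cap.
- dest_button (a joint): How far the red button is pressed, m: 0 is up, 0.005 is fully down. A spring resists: about 1.4 N at first, 4.9 N when fully down; it comes back up when let go.
- stamp: Bystander: loose rubber stamp standing on the board, black base 34 x 46 mm, wooden handle, 60 mm tall. Origin: centre of its underside.
- ink_pot: Bystander: loose white ink pot with a black cap standing on the board, 40 mm across, 45 mm tall. Origin: centre of its underside.
- receipt_pad: Bystander: loose receipt pad with a red binding, 150 (x) x 85 (y) x 20 mm, lying on the desk beside the board's +y side. Origin: centre of its underside.
- pencil_tin: Bystander: loose flat pencil tin, bare metal with a cream top and three painted pencils, 190 (x) x 75 (y) x 20 mm, lying on the desk beside the board's -y side. Origin: centre of its underside.

How it is judged:
By the outcome, as a careful person would: the job done as asked, in the order asked, and still so for the second after the job is handed in, while the arm keeps its last pose, push and grip.
It also fails if it takes over 45 s, if anything falls off the work surface, if the arm or the gripper's body presses on something with over 40 N, if the wrist force passes 120 N, or if a joint passes its speed limit or range.

ROBOT

A 7-joint arm with a two-finger parallel gripper is mounted at the origin on the work surface. World frame = base frame: x ahead of the robot, y to its left, z up, the work surface at z = 0. Lengths are in m, angles in rad, forces in N, time in s.
With the tool pointing down it reaches from about 0.35 to 0.9 m from the base axis. Payload 19.9 kg.
Tool frame: the origin (TCP) lies between the finger pads; the fingertips stand 19 mm ahead of it and the grasp point (between the pads) is the TCP; z points along the fingers, y is the direction in which the jaws open and shut (so a half turn about z gives the same grasp; the last joint's range is limited). The gripper opens to 94 mm and grips with 3 to 60 N. Pads are 16 mm wide; open, the fingers measure 119 mm over their backs; the gripper's body (75 mm by 177 mm) begins 78 mm behind the grasp point.
Start: joints at [1.254, 0.417, -0.01, 1.614, 0.005, 1.111, -0.053], TCP at [0.17, -0.601, 0.224] pointing down, gripper open.
Joint ranges: [-2.81, 2.81], [-0.39, 2.02], [-1.27, 1.25], [0.06, 2.57], [-1.19, 4.33], [0.19, 2], [-2.82, 2.82]. Speed limits (rad/s): [1.89, 1.89, 2.39, 2.39, 3.01, 3.01, 3.01].

INTERFACE

Orientations are given as a 3x3 rotation matrix whose columns are the frame's x, y, z axes.
In Python, from rig import robot gives the robot as it stands. Calls block until the motion is done:
- robot.move_ptp(position, orientation): joint-space move of the TCP to a pose.
- robot.move_linear(position, velocity=0.15, frame=None, threshold=None): straight line of the TCP; frame=None keeps the orientation; velocity is the mean speed in m/s. With threshold (N) it stops when the force on the tool has changed by that much, and returns True; else False.
- robot.goto_joints(angles): joint-space move.
- robot.gripper_to(opening): finger opening in m; the grip force is fixed at half the most; returns when the fingers have stopped.
- robot.pause(seconds).
- robot.ik(position, orientation): joint angles nearest the present ones, or None.
- robot.get_state(): the state.
- robot.grab_frame(name): name is "scene" or "side" or "wrist"; returns the picture (400x640x3 uint8, red, green, blue); there is no depth.
- robot.camera_info(name): a dict with "fx", "fy", "cx", "cy" (pixels), "dist" ([k1, k2, p1, p2, k3] as OpenCV has them; the pictures are not rectified), "rvec" (rotation vector, rad) and "tvec" (3), from world to camera coordinates, as OpenCV has them. Camera axes: x right, y down, z forward; pixel columns grow to the right and rows downward; lengths in m; the calibration is good to about 2 mm. A picture is of the moment at which its call begins: read the wrist's pose just before it. camera_info takes no time and is no camera call; for the wrist camera it gives the pose at the moment of the call.
A pose or a line that the arm cannot do raises robot.PlanningError and nothing moves.
- robot.sign_off(): hands the job in, once; it reports no verdict.
The state is a dict: "time": time; "qpos": joint angles; "joint_vel": joint speeds; "effort": joint torques, N m; "ee_pos": TCP position; "tool_rot": TCP orientation; "force": force on the tool from outside, world axes, zero at the start; "moment": the same for the moment, N m; "opening": finger opening in m.
Only numpy, scipy, OpenCV 4.12 (cv2) and the standard library are available. Lean on these libraries where they do the work, as an engineer would, in place of code of your own. Each camera call takes 0.05 s, during which the arm holds its last target. There are 200 camera calls.

## Working session

There is one attempt and no reset: what is moved stays moved. The work goes in short steps, each a Python script; the robot and the scene stay as the last script left them, time stands still between calls to the robot, and variables do not carry over. Pictures are saved under pics/ and viewed, about 8 in all and at most 12, crops included, and the job is handed in when it is done.

```bash
mkdir -p pics; python3 - <<'E'
from rig import robot
import cv2
for n in ("scene","side"):
    cv2.imwrite(f"pics/{n}0.png",robot.grab_frame(n)[:,:,::-1])
    print(n,robot.camera_info(n))
s=robot.get_state();print(s["time"],s["ee_pos"],s["tool_rot"],s["force"],s["opening"])
E
```

```text
scene {'fx': 513.6666245095417, 'fy': 513.6666245095417, 'cx': 328.7158098593603, 'cy': 197.6172224529428, 'dist': array([0.04442384, 0.        , 0.        , 0.        , 0.        ]), 'rvec': array([ 2.14119431,  0.52268015, -0.28711904]), 'tvec': array([-0.53078259, -0.08016955,  1.25834188])}
side {'fx': 371.54953756156084, 'fy': 371.54953756156084, 'cx': 319.32371617095293, 'cy': 200.57760372871286, 'dist': array([-0.01808041,  0.        ,  0.        ,  0.        ,  0.        ]), 'rvec': array([ 2.39247273, -0.61550503,  0.19779607]), 'tvec': array([-0.49355643,  0.25926008,  0.72450011])}
0.1 [ 0.17010878 -0.60108063  0.22392291] [[ 9.62200160e-01  2.72343046e-01 -3.43462570e-04]
 [ 2.72343257e-01 -9.62199641e-01  1.00060202e-03]
 [-5.79725580e-05 -1.05631914e-03 -9.99999440e-01]] [ 0.72779922 -0.30481631  0.53393145] 0.09394409208226494
```

View pics/scene0.png

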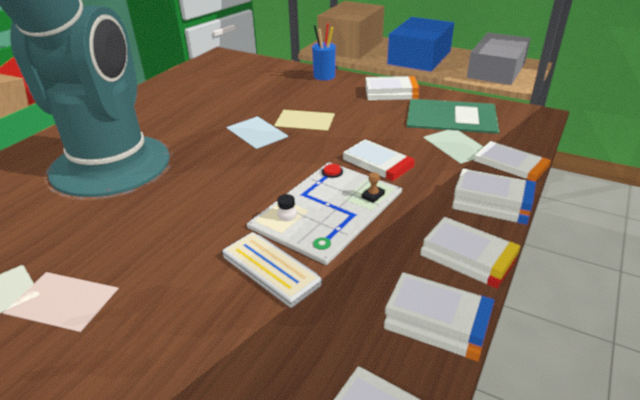

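View pics/side0.png

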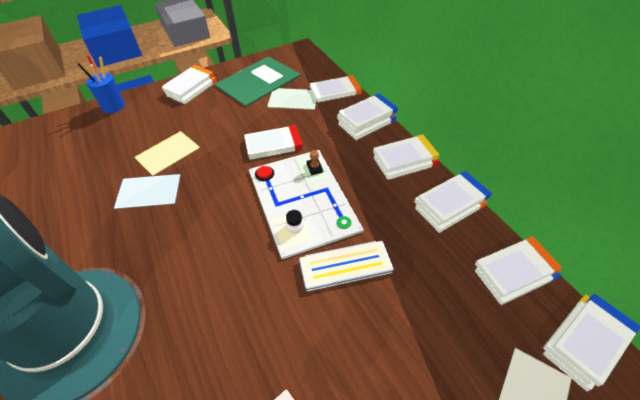

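The pictures show the red button at the far left end of the line (scene ≈(332,170), side ≈(264,172)) and the green disc at the near right end (scene ≈(321,243), side ≈(343,222)). The ink pot is at scene ≈(287,208) and the stamp at ≈(374,188). Next I turn these into positions.

```bash
cat > h.py <<'E'
import numpy as np, cv2
from rig import robot
def ray(uv,z,ci):
    K=np.array([[ci["fx"],0,ci["cx"]],[0,ci["fy"],ci["cy"]],[0,0,1]])
    p=cv2.undistortPoints(np.float64(uv).reshape(-1,1,2),K,ci["dist"]).reshape(-1,2)
    R=cv2.Rodrigues(np.float64(ci["rvec"]))[0]; c=-R.T@ci["tvec"]
    d=np.c_[p,np.ones(len(p))]@R
    return (c+d*((z-c[2])/d[:,2])[:,None])[:,:2]
def masks(im):
    h,s,v=[a.astype(int) for a in cv2.split(cv2.cvtColor(im,cv2.COLOR_RGB2HSV))]
    g=lambda a,b,sm=130,vm=60:((h>=a)&(h<=b)&(s>sm)&(v>vm)).astype(np.uint8)
    return dict(red=g(0,6,170,90)|g(174,180,170,90),green=g(50,80,120,90),blue=g(108,126,140,90))
def blobs(m,lo=15):
    n,l,st,c=cv2.connectedComponentsWithStats(m)
    return [(int(st[i,4]),c[i].round(1),l==i) for i in range(1,n) if st[i,4]>=lo]
E
python3 - <<'E'
from h import *
for n,(x0,x1,y0,y1) in dict(scene=(240,410,150,262),side=(240,370,150,255)).items():
    im=cv2.imread(f"pics/{n}0.png")[:,:,::-1].copy(); ci=robot.camera_info(n)
    k=np.zeros(im.shape[:2],np.uint8);k[y0:y1,x0:x1]=1
    for c,m in masks(im).items():
        for a,uv,l in blobs(m*k):
            z=dict(red=.0235,green=.0145,blue=.012)[c]
            print(n,c,a,uv,ray(uv,z,ci).round(4))
            if c=="blue":
                P=ray(np.argwhere(l)[:,::-1],z,ci); print("  minAreaRect",cv2.minAreaRect(P.astype(np.float32)*1000))
    for nm,uv,z in dict(scene=[("pot",(286,200),.057),("stamp",(375,177),.072)],side=[("pot",(294,216),.057),("stamp",(315,154),.072)])[n]: print(n,nm,ray(uv,z,ci).round(3))
E
```

```text
scene red 309 [398.5 169.3] [[0.645  0.2593]]
scene red 150 [332.2 169.4] [[0.509  0.1907]]
scene green 101 [321.8 243.3] [[ 0.6069 -0.0407]]
scene blue 22 [323.  178.5] [[0.4997 0.1628]]
  minAreaRect ((499.675537109375, 162.93511962890625), (24.510765075683594, 6.119089126586914), 89.26222229003906)
scene blue 94 [312.1 194.4] [[0.5084 0.0964]]
  minAreaRect ((508.4220886230469, 95.15370178222656), (39.69257736206055, 76.63516235351562), 44.40359878540039)
scene blue 120 [343.9 215.3] [[0.6039 0.0605]]
  minAreaRect ((602.2742919921875, 63.796878814697266), (40.67525100708008, 78.02923583984375), 42.59282684326172)
scene blue 41 [332.2 233.8] [[ 0.6101 -0.0036]]
  minAreaRect ((609.3115234375, -2.8081846237182617), (29.730148315429688, 8.29285717010498), 84.67863464355469)
scene blue 23 [260.2 255.7] [[ 0.5195 -0.1216]]
  minAreaRect ((518.5308837890625, -121.24847412109375), (2.296137809753418, 45.695133209228516), 73.84125518798828)
scene pot [[0.504 0.001]]
scene stamp [[0.638 0.137]]
side red 153 [263.9 172. ] [[0.5021 0.1883]]
side green 103 [343.5 222.1] [[ 0.6031 -0.0426]]
side blue 28 [268.2 183.2] [[0.4991 0.1573]]
  minAreaRect ((499.23406982421875, 157.4547576904297), (25.049304962158203, 8.861226081848145), 80.15987396240234)
side blue 135 [281.2 198.8] [[0.5065 0.0942]]
  minAreaRect ((519.3626098632812, 104.2030029296875), (55.833683013916016, 64.11399841308594), 83.30906677246094)
side blue 131 [322.2 194.3] [[0.6015 0.0575]]
  minAreaRect ((588.019287109375, 49.25635528564453), (54.19155502319336, 65.8134765625), 81.44428253173828)
side blue 43 [337.8 211. ] [[ 0.609  -0.0064]]
  minAreaRect ((609.1173706054688, -6.065690040588379), (30.39970588684082, 9.38424301147461), 84.41799926757812)
side pot [[ 0.499 -0.   ]]
side stamp [[0.625 0.137]]
```

```bash
cat >> h.py <<'E'
def down(a): return np.array([[np.cos(a),np.sin(a),0],[np.sin(a),-np.cos(a),0],[0,0,-1.]])
E
python3 - <<'E'
from h import *
q=robot.get_state()["qpos"]
for a in np.deg2rad([-96,-60,-6,16,84,174]):
    for p in ((.554,.075,.3),(.605,-.041,.05),(.503,.189,.05)):
        r=robot.ik(p,down(a)); print(round(np.rad2deg(a)),p,None if r is None else np.round(r,2))
robot.gripper_to(0)
robot.move_ptp((.554,.06,.32),down(np.deg2rad(84)) if False else down(np.deg2rad(-6)))
s=robot.get_state();print(s["time"],s["ee_pos"],s["opening"],s["qpos"],s["force"])
ci=robot.camera_info("wrist");im=robot.grab_frame("wrist");cv2.imwrite("pics/w1.png",im[:,:,::-1])
for c,m in masks(im).items():
    for a,uv,l in blobs(m,100):
        z=dict(red=.0235,green=.0145,blue=.012)[c]; print(c,a,uv,ray(uv,z,ci).round(4))
E
```

```text
-96 (0.554, 0.075, 0.3) [ 0.64  0.42 -1.08  1.66  0.38  1.3   2.52]
-96 (0.605, -0.041, 0.05) [ 0.76  0.91 -1.09  1.76  0.92  1.08  2.38]
-96 (0.503, 0.189, 0.05) [ 0.39  0.8  -1.09  1.93  0.88  0.98  1.91]
-60 (0.554, 0.075, 0.3) [-1.02  0.39  1.09  1.71 -0.36  1.26 -2.47]
-60 (0.605, -0.041, 0.05) [ 0.1   0.6  -0.11  1.78  0.09  0.77 -2.67]
-60 (0.503, 0.189, 0.05) [-1.1   0.7   0.9   1.98 -0.75  0.83 -2.39]
-6 (0.554, 0.075, 0.3) [ 0.47  0.33 -0.83  1.67  0.25  1.26 -2.08]
-6 (0.605, -0.041, 0.05) [ 0.25  0.62 -0.3   1.78  0.25  0.79 -1.86]
-6 (0.503, 0.189, 0.05) [ 0.08  0.58 -0.63  1.94  0.48  0.77 -2.5 ]
16 (0.554, 0.075, 0.3) [ 0.5   0.34 -0.86  1.67  0.27  1.26 -1.71]
16 (0.605, -0.041, 0.05) [ 0.29  0.62 -0.36  1.77  0.3   0.8  -1.51]
16 (0.503, 0.189, 0.05) [ 0.09  0.59 -0.64  1.94  0.49  0.77 -2.12]
84 (0.554, 0.075, 0.3) [ 0.48  0.33 -0.84  1.67  0.26  1.26 -0.52]
84 (0.605, -0.041, 0.05) [ 0.47  0.68 -0.61  1.77  0.5   0.85 -0.48]
84 (0.503, 0.189, 0.05) [ 0.35  0.76 -1.02  1.94  0.82  0.94 -1.19]
174 (0.554, 0.075, 0.3) [ 0.58  0.38 -0.99  1.66  0.33  1.28  0.99]
174 (0.605, -0.041, 0.05) [ 0.54  0.71 -0.72  1.77  0.59  0.89  1.03]
174 (0.503, 0.189, 0.05) [ 0.33  0.74 -0.99  1.94  0.79  0.92  0.4 ]
4.2333 [0.55412377 0.05924481 0.31984323] 0.0004812539670342942 [ 0.48155778  0.30370937 -0.796734    1.64232658  0.22444667  1.29066113
 -2.03136842] [0.34551456 0.29842227 0.51401709]
red 941 [162.8 130.5] [[0.6389 0.2794]]
red 520 [233.6 208.8] [[0.5061 0.1938]]
green 291 [373.9 130. ] [[ 0.6056 -0.0398]]
green 1880 [ 14.1 172. ] [[0.6009 0.5338]]
blue 248 [440.3 156.3] [[ 0.5539 -0.1424]]
blue 447 [310.6 138.6] [[0.6029 0.0587]]
blue 127 [351.4 129.4] [[ 0.6101 -0.0057]]
blue 370 [294.6 199.1] [[0.5089 0.0952]]
```

View pics/w1.png

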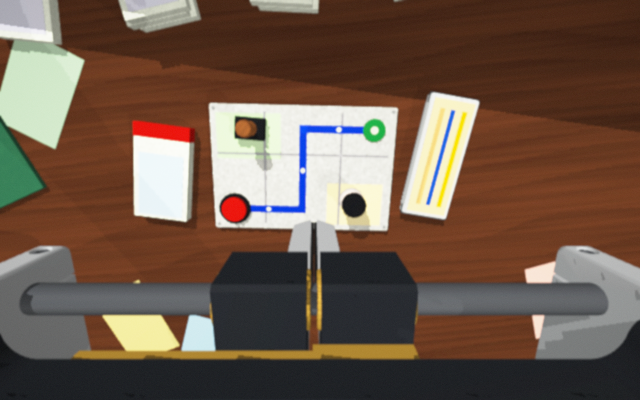

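The wrist view shows the whole board: red at (234,209), green at (374,130), and bends at about (302,208) and (303,129). The path is clear of the stamp at (249,129) and the pot at (353,205). I now fit the board pose from the blue pixels and the two discs.

```bash
cat > fit.py <<'E'
from h import *
from scipy.optimize import least_squares
V=np.array([[-65,110],[-65,0],[65,0],[65,-110]])/1e3
def w(p,b): c,s=np.cos(p[2]),np.sin(p[2]); return b@np.array([[c,s],[-s,c]])+p[:2]
def dist(p,P):
    c,s=np.cos(p[2]),np.sin(p[2]); b=(P-p[:2])@np.array([[c,-s],[s,c]])
    D=[]
    for A,B in zip(V,V[1:]):
        t=np.clip(((b-A)@(B-A))/((B-A)@(B-A)),0,1); D.append(np.linalg.norm(b-A-t[:,None]*(B-A),axis=1))
    return np.min(D,0)
def fit(im,ci,p0):
    M=masks(im)
    P=ray(np.argwhere(M["blue"])[:,::-1],.012,ci); P=P[dist(p0,P)<.014]
    e={}
    for c,z,b in (("red",.0235,V[0]),("green",.0145,V[3])):
        q=[ray(uv,z,ci)[0] for a,uv,l in blobs(M[c])]; e[c]=min(q,key=lambda x:np.linalg.norm(x-w(p0,b[None])[0]))
    f=lambda p:np.r_[dist(p,P)/np.sqrt(len(P))*3,w(p,V[:1])[0]-e["red"],w(p,V[3:])[0]-e["green"]]
    r=least_squares(f,p0).x
    return r,e,len(P),np.sqrt(np.mean(dist(r,P)**2))
E
python3 - <<'E'
from fit import *
for n in ("scene","side","wrist"):
    im=cv2.imread("pics/"+{"scene":"scene0","side":"side0","wrist":"w1"}[n]+".png")[:,:,::-1].copy()
    r,e,N,rms=fit(im,robot.camera_info(n),np.array([.555,.076,-.1]))
    print(n,r.round(4),e,N,round(rms,4)); print(w(r,V).round(4).tolist())
E
```

```text
scene [ 0.5557  0.078  -0.1311] {'red': array([0.50900934, 0.19068166]), 'green': array([ 0.60687838, -0.04068696])} 277 0.0026
[[0.5057, 0.1956], [0.4913, 0.0865], [0.6202, 0.0695], [0.6058, -0.0395]]
side [ 0.5537  0.075  -0.1231] {'red': array([0.50206774, 0.18826483]), 'green': array([ 0.60308022, -0.04259059])} 337 0.0029
[[0.5027, 0.1922], [0.4892, 0.083], [0.6182, 0.067], [0.6047, -0.0421]]
wrist [ 0.5554  0.0773 -0.1297] {'red': array([0.5060883 , 0.19383968]), 'green': array([ 0.60560489, -0.03973276])} 1030 0.0027
[[0.5052, 0.1948], [0.491, 0.0857], [0.6199, 0.0689], [0.6057, -0.0402]]
```

The three views agree to about 3 mm. Now the descent to the disc, then the first two legs.

```bash
python3 - <<'E'
from fit import *
p=np.array([.555,.0770,-.128]); W=w(p,V); T=.019; R=down(p[2])
def go(xy,tip,v,**k):
    r=robot.move_linear(np.r_[xy,tip+T],velocity=v,frame=R,**k); s=robot.get_state()
    print(s["time"],s["ee_pos"].round(4),s["force"].round(2),s["qpos"].round(2),r)
robot.move_ptp(np.r_[W[3],.15],R)
go(W[3],.06,.1); go(W[3],.018,.03); robot.pause(.3)
cv2.imwrite("pics/side1.png",robot.grab_frame("side")[100:300,200:440,::-1].repeat(2,0).repeat(2,1))
for xy in (W[2],W[1]): go(xy,.020,.06)
cv2.imwrite("pics/side2.png",robot.grab_frame("side")[100:300,200:440,::-1].repeat(2,0).repeat(2,1))
cv2.imwrite("pics/both.png",np.hstack([cv2.imread("pics/side1.png")[:,:400],cv2.imread("pics/side2.png")[:,:400]]))
E
```

```text
5.975 [ 0.6058 -0.0403  0.0795] [ 0.42  0.97 -0.07] [ 0.48  0.64 -0.62  1.75  0.46  0.9  -2.05] False
7.525 [ 0.6055 -0.0404  0.0372] [ 0.09  0.31 -0.5 ] [ 0.45  0.7  -0.59  1.77  0.5   0.83 -2.08] False
9.8583 [0.6195 0.0684 0.039 ] [ 0.24 -0.55  0.71] [ 0.27  0.72 -0.59  1.73  0.51  0.86 -2.25] False
12.175 [0.4907 0.0853 0.039 ] [0.13 0.97 0.08] [ 0.28  0.55 -0.63  2.04  0.49  0.7  -2.36] False
```

View pics/both.png

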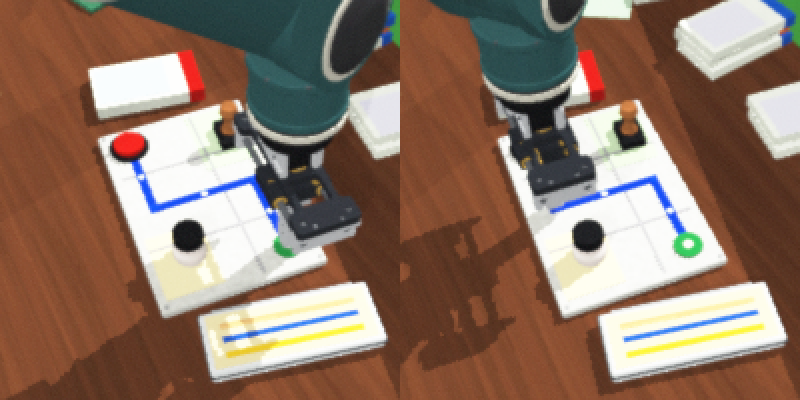

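Left half: the gripper is over the green disc (about (285,245)). Right half: it is at the near bend, with the stamp and pot untouched. Next are the last leg and the press.

```bash
python3 - <<'E'
from fit import *
p=np.array([.555,.0770,-.128]); W=w(p,V); T=.019; R=down(p[2])
def go(xy,tip,v,**k):
    r=robot.move_linear(np.r_[xy,tip+T],velocity=v,frame=R,**k); s=robot.get_state()
    print(s["time"],s["ee_pos"].round(4),"tip",round(s["ee_pos"][2]-T,4),s["force"].round(2),r)
u=(W[0]-W[1])/.11
go(W[1]+u*.058,.020,.06)
go(W[1]+u*.070,.0285,.05)
go(W[0],.0285,.05)
robot.pause(.3); print(robot.get_state()["force"].round(2))
go(W[0],.0205,.01)
for z in np.arange(.0195,.0145,-.0005):
    go(W[0],z,.01); robot.pause(.2); F=robot.get_state()["force"][2]; print(round(F,2))
    if F>8: break
E
```

```text
13.3417 [0.4979 0.1424 0.0389] tip 0.0199 [ 0.24 -0.25  0.41] False
13.7833 [0.4996 0.155  0.0477] tip 0.0287 [-0.45  1.04  0.31] False
14.7333 [0.5046 0.1941 0.0474] tip 0.0284 [ 0.35 -0.36 -0.03] False
[-0.35  0.31 -0.06]
15.9833 [0.5046 0.1944 0.0396] tip 0.0206 [-0.44 -0.81  4.33] False
16.2333 [0.5047 0.1944 0.0387] tip 0.0197 [-1.6  -1.43 11.06] False
10.04
```

The force rose from about 4 N to 10 N within the last 1 mm, so the cap is on its stop. A quick check before I sign off.

```bash
python3 - <<'E'
from h import *
robot.pause(.5)
a=robot.grab_frame("side")[100:300,220:420,::-1].repeat(2,0).repeat(2,1)
b=robot.grab_frame("scene")[110:310,230:430,::-1].repeat(2,0).repeat(2,1)
cv2.imwrite("pics/end.png",np.hstack([a,b])); s=robot.get_state();print(s["time"],s["ee_pos"],s["force"])
E
```

```text
17.0333 [0.50465584 0.19441913 0.03872824] [-2.21267414 -1.45500388  9.11267941]
```

View pics/end.png

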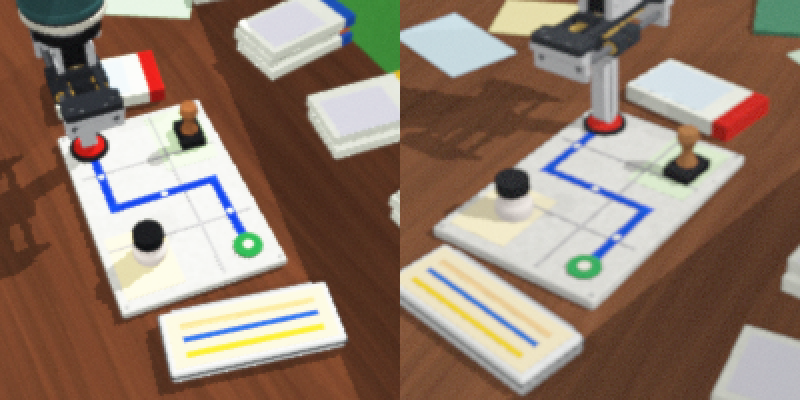

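Both views show the fingers centred on the red cap, and everything else is where it was. Handing in.

```bash
python3 -c "
from rig import robot
robot.sign_off()"
```

```text
the job is handed in; nothing more can be done
```

The job is done and handed in: I traced the blue line from the green disc to the red button, and the arm is still holding the button down. The hand-in came at about 17 s of the allowed 45 s.

- **Trace:** With the fingers closed and pointing down, the tips came straight down to about 3 mm above the green disc. They followed the line round both bends about 8 mm above the board. They rose to about 16.5 mm above it only to clear the button housing. The tips did not touch the board.
- **Press:** The button is on its stop. Force rose from 4.3 N to about 10 N over the last 1 mm and was still 9.1 N after a 0.5 s hold. Fully pressed needs about 4.9 N. The fingertips were at 19.7 mm, against a nominal 19.5 mm for the cap when fully down.
- **Final pictures:** The fingers are centred on the red cap, and the stamp, ink pot, receipt pad and pencil tin show no visible movement.
- **Disagreements:** The three camera fits of the board pose differed by up to about 3 mm, well within the line's 12 mm width plus the finger size. No check failed.

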